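# Balance two dippers on the pivoting display bar

## Robot

A 6-joint arm with a two-finger parallel gripper is mounted at the origin on the work surface. World frame = base frame: x ahead of the robot, y to its left, z up, the work surface at z = 0. Lengths are in m, angles in rad, forces in N, time in s.
With the tool pointing down it reaches from about 0.25 to 0.725 m from the base axis. Payload 4 kg.
Tool frame: the origin (TCP) lies at the very end of the fingers, on their centre line; the grasp point (between the pads) lies 19 mm behind it; z points along the fingers, y is the line along which they close (so a half turn about z gives the same grasp; the last joint's range is limited). The gripper opens to 85 mm and grips with 20 to 120 N. Pads are 22 mm wide; open, the fingers measure 114 mm over their backs; the gripper's body (76 mm by 85 mm) begins 54 mm behind the grasp point. The pads swing forward as they close: fully open they stand 13 mm farther back than shut.
Start: joints at [-1.152, 0.241, 0.005, 1.335, 0, 1.571], TCP at [0.203, -0.457, 0.231] pointing down, gripper open.
Joint ranges: [-2.72, 2.72], [-1.05, 1.87], [-1.09, 1.28], [-1.99, 2.15], [-1.42, 1.44], [-3.14, 3.14]. Speed limits (rad/s): [2.79, 2.79, 3.14, 3.14, 3.14, 3.14].

## Interface

Orientations are given as a unit quaternion [x, y, z, w].
In Python, from workcell import bot, vision, workorder, boxes_of gives the robot as it stands.
- The arm moves only by the tool send_rows, never from a script. Its argument "motion" is text: rows parted by semicolons, each of 5 numbers parted by spaces: the closure, from -1 (fully open) to 1 (shut), so that 0 is half open, then the shift along the tool's x, y, z in cm, then the turn about the tool's z in rad. In form: claw x y z twist; .... A call has 1 to 5 rows; each row is the pose to reach, as a shift and turn from the pose commanded when the call began, along the tool's axes at that moment; what a row does not reach only later rows make up. A row lasts 1/10 s, in which the tool goes at most 50 mm and 8.59 degrees, less where a joint would pass 70% of its speed; a pose out of reach is approached as far as the arm can. A call with a gripper value outside its range is refused whole. The fingers move at their own pace and stop on an object; the grip force is fixed at half the most. Time passes only in rows, so rows that repeat a pose let the fingers close. It gives the time, the measured TCP pose, the force, the opening and the grip force at its end, in the units of the state.
- bot.get_obs(): the state, without advancing time (a new reading comes with each control period).
- vision.camera(name): name is "side" or "top" or "wrist"; returns the picture (384x512x3 uint8, red, green, blue); there is no depth.
- vision.camera_model(name): a dict with "fov_y" (degrees; the focal length in pixels is half the picture's height over the tangent of half this angle, whatever the lens; pixels are square), "cx", "cy" (the principal point, pixels), "k1" (the pictures are not rectified: a ray, as slopes to the right and down, at radius r is drawn at 1 + k1 r^2 times it, then the intrinsics apply), "world_from_camera" (4x4, takes a point from camera to world coordinates); the wrist camera has in their place "hand_eye" (4x4, takes a point from camera to tool coordinates, whose origin is the TCP and whose axes are the flange's). Camera axes: x right, y down, z forward; pixel columns grow to the right and rows downward; lengths in m; the calibration is good to about 2 mm. A picture is of the moment at which its call begins: read the wrist's pose just before it. camera_model takes no time and is no camera call.
- workorder.job_done(): hands the job in; it is judged then, once.
Trained networks look in the newest picture that a camera, given by its name, has taken for a name from the list of things; names that differ only in an ending like _2 or _b are one class to them, and where a whole thing is asked for, a point or a joint stands for the part that bears it (a point fixed in the world has none). Each returns a list of dicts, best first, with "conf" (0 to 1); they miss things now and then, are a little off and sometimes report something else, mostly with a low value. They report only what shows in the picture. A call takes as long as a camera call. They do not tell look-alikes from the thing itself.
- boxes_of(camera, target): "rect" ([centre column, centre row, width, height] in pixels, round what is visible of it).
The state is a dict: "clock": time; "joint_pos": joint angles; "joint_vel": joint speeds; "tau": joint torques, N m; "eef_pos": TCP position; "tool_rot": TCP orientation; "ft_force": force on the tool from outside, world axes, zero at the start; "ft_torque": the same for the moment, N m; "grip_width": finger opening in m; "grasp_force": force on a finger pad.
Only numpy, scipy, OpenCV 4.12 (cv2) and the standard library are available. Lean on these libraries where they do the work, as an engineer would, in place of code of your own. Each camera call takes 0.05 s, during which the arm holds its last target. There are 200 camera calls.

## Task

Hang the large dark dipper by its hook on one arm of the pivoting display bar and let go, then hang the small pale dipper on the other arm and shift it along until the bar rests level with both hanging free. Ease the load on and off so that the bar never drops or bangs and is never pressed hard, and leave the other things on the table alone.

Things in the scene. Friction and masses are not known exactly. Their poses are not given: they have to be found in the camera images.
- stand: dark wood display stand, fixed to the table: base plate 120 (x) x 200 (y) x 18 mm high, post 22 x 26 mm up to 212 mm. Origin: centre of the base's underside; the bar runs along its y axis when level
- bar (a joint): tilt of the pivoting bar in rad: 0 is level, positive lifts the arm on the stand's +y side; hard stops at -0.2 and 0.2, firm to press on. The bar swings freely and levels itself weakly, about 0.23 N m per rad, so one dipper alone takes it down to its stop
- bar_pivot (a point): pivot of the bar, in its middle, 199 mm above the table; x: pivot axis, y: along the bar, tilting with it. The bar is a pale round rod, 12 mm diameter, centred on this point, 370 mm long, with 22 mm brass balls centred 190 mm from the pivot. A brass pointer hangs from the pivot on the stand's +x side and covers the mark when level
- large: large, dark wooden dipper, upright, loose: cup 68 mm wide, 60 mm high; a handle rises from the rim on local -x to a hook over the cup's axis, with a grip block on top, 18 (x) by 14 (y) mm, 141 to 187 mm above the origin, on the axis; grip it 38 mm above the hook point to clear the bar. Origin: centre of underside, z up. Mass hidden: 160 to 240 g, always the heavier
- small: small, pale wooden dipper, upright, loose: cup 54 mm wide, 46 mm high; a handle rises from the rim on local -x to a hook over the cup's axis, with a grip block on top, 18 (x) by 14 (y) mm, 126 to 172 mm above the origin, on the axis; grip it 38 mm above the hook point to clear the bar. Origin: centre of underside, z up. Mass hidden: 105 to 150 g
- large_hook (a point): large dipper's hook: highest point of its V-shaped underside, 135 mm above the dipper's origin; 6 to 9 mm above the bar's axis when hanging. Slot 18 mm wide in x, open downwards and along local y (to lie along the bar), 16 mm wide strap; lip on local +x reaching 30 mm down; the bar comes in from +x, under the lip and over the cup's rim (75 mm below), then up into the hook
- small_hook (a point): small dipper's hook: highest point of its V-shaped underside, 120 mm above the dipper's origin; 6 to 9 mm above the bar's axis when hanging. Slot 18 mm wide in x, open downwards and along local y (to lie along the bar), 16 mm wide strap; lip on local +x reaching 30 mm down; the bar comes in from +x, under the lip and over the cup's rim (74 mm below), then up into the hook
- scoop: small brown wooden coffee scoop (bystander), 54 mm wide, 32 mm high, short handle
- knife: carving tool with a handle lying on the table (bystander)
- spoon: pale wooden spoon lying on the table (bystander)
- bowl: dark wooden bowl, 90 mm wide, 45 mm high (bystander)
- blank: pale wood blank 100 x 50 x 40 mm (bystander)
- oil: amber jar with brass cap, 44 mm wide, 90 mm high (bystander)
- stone: grey sharpening stone 140 x 50 x 25 mm (bystander)
Things that resemble listed ones, but are neither listed nor needed, are in the scene too. What is shaped like the large but pink is not meant. Several things have the shape of the small; the one meant has the colours described above.

How it is judged:
By the outcome, as a careful person would: the job done as asked, in the order asked, and still so for the second after the job is handed in, with the robot touching nothing.
It also fails if it takes over 72 s, if anything falls off the work surface, if the arm or the gripper's body presses on something with over 40 N, if the wrist force passes 120 N, or if a joint passes its speed limit or range.

## Working session

There is one attempt and no reset: what is moved stays moved. The work goes in short steps, Python scripts to look and compute and a tool call to move; the robot and the scene stay as the last step left them, time stands still between calls to the robot, and variables do not carry over. Pictures are saved under pics/ and viewed, at most 11 in all, crops included, and the job is handed in when it is done.

Besides the shell and the picture viewer there is one more tool, called after "Emit:" as a command line: name --argument value ..., lists and objects as JSON in quotes. send_rows: Moves the arm, as the interface text tells. Its arguments: {"type":"object","properties":{"motion":{"type":"string"}},"required":["motion"]}

```bash
ls; mkdir -p pics; cat > h.py <<'E'
from workcell import bot, vision, workorder, boxes_of
import numpy as np, cv2
from scipy.spatial.transform import Rotation as R
def K(m):
    f=192/np.tan(np.radians(m["fov_y"])/2)
    return np.array([[f,0,m["cx"]],[0,f,m["cy"]],[0,0,1]]),np.array([m["k1"],0,0,0,0.])
def wfc(n,o=None):
    m=vision.camera_model(n)
    if "world_from_camera" in m: return np.array(m["world_from_camera"])
    T=np.eye(4);T[:3,:3]=R.from_quat(o["tool_rot"]).as_matrix();T[:3,3]=o["eef_pos"]
    return T@np.array(m["hand_eye"])
def ray(n,px,o=None):
    k,d=K(vision.camera_model(n));T=wfc(n,o)
    p=cv2.undistortPoints(np.array([[px]],float),k,d)[0,0]
    return T[:3,3],T[:3,:3]@np.array([p[0],p[1],1])
def atz(n,px,z,o=None):
    c,v=ray(n,px,o);return c+v*(z-c[2])/v[2]
def proj(n,P,o=None):
    k,d=K(vision.camera_model(n));T=np.linalg.inv(wfc(n,o))
    q=np.atleast_2d(P)@T[:3,:3].T+T[:3,3]
    return cv2.projectPoints(q,np.zeros(3),np.zeros(3),k,d)[0][:,0]
def tri(n1,p1,n2,p2,o=None):
    a,u=ray(n1,p1,o);b,v=ray(n2,p2,o)
    s=np.linalg.lstsq(np.c_[u,-v],b-a,rcond=None)[0]
    return (a+u*s[0]+b+v*s[1])/2,np.linalg.norm(a+u*s[0]-b-v*s[1])
E
python3 - <<'E'
from h import *
for n in("top","side"):
    im=vision.camera(n);cv2.imwrite(f"pics/{n}0.png",cv2.resize(im[:,:,::-1],(800,600)))
    print(n,wfc(n).round(3).tolist(),vision.camera_model(n)["fov_y"])
    for t in("stand","bar","large","small","large_hook"):
        print(t,[(np.round(b["rect"]).tolist(),round(b["conf"],2)) for b in boxes_of(n,t)])
o=bot.get_obs();print(o)
print(vision.camera_model("wrist"))
E
```

```text
pics
top [[0.018, -0.995, 0.1, 0.449], [-1.0, -0.019, -0.009, 0.002], [0.011, -0.1, -0.995, 1.127], [0.0, 0.0, 0.0, 1.0]] 54.479684622912266
stand [([244.0, 186.0, 156.0, 48.0], 0.82)]
bar [([246.0, 176.0, 155.0, 22.0], 0.58)]
large [([297.0, 264.0, 30.0, 27.0], 0.78), ([335.0, 232.0, 26.0, 25.0], 0.69)]
small [([195.0, 236.0, 22.0, 22.0], 0.74), ([162.0, 239.0, 26.0, 20.0], 0.67), ([212.0, 268.0, 14.0, 23.0], 0.64)]
large_hook [([337.0, 234.0, 29.0, 27.0], 0.96), ([299.0, 265.0, 22.0, 22.0], 0.85)]
side [[-0.988, -0.098, 0.123, 0.415], [-0.157, 0.604, -0.781, 0.899], [0.003, -0.791, -0.612, 0.823], [0.0, 0.0, 0.0, 1.0]] 54.78665294936439
stand [([241.0, 195.0, 52.0, 107.0], 0.86)]
bar [([237.0, 181.0, 40.0, 77.0], 0.79)]
large [([318.0, 182.0, 18.0, 52.0], 0.89), ([292.0, 164.0, 21.0, 49.0], 0.77)]
small [([288.0, 268.0, 21.0, 56.0], 0.86), ([283.0, 242.0, 20.0, 48.0], 0.68), ([317.0, 234.0, 18.0, 50.0], 0.68)]
large_hook [([318.0, 184.0, 22.0, 53.0], 0.91), ([292.0, 163.0, 22.0, 51.0], 0.82)]
{'clock': 0.6, 'joint_pos': array([-1.15198825e+00,  2.40548253e-01,  4.99724587e-03,  1.3
[... 371 characters left out ...]
55758e-01, 2.07873310e-01, 2.22488261e-06, 1.26531303e-05]), 'ft_force': array([-0.31035003, -0.06492823, -1.20599312]), 'ft_torque': array([-0.02221642,  0.00808099, -0.00570708]), 'grasp_force': 0.0, 'grip_width': 0.08528631811703165}
{'fov_y': 63.19660942916604, 'cx': 254.55636573406392, 'cy': 197.96705502917058, 'k1': -0.030219608736699332, 'hand_eye': array([[-1.97392806e-04, -9.44460081e-01, -3.28626104e-01,
         8.42650594e-02],
       [ 9.99999834e-01, -3.64370724e-04,  4.46528222e-04,
         2.56116151e-04],
       [-5.41469812e-04, -3.28625961e-01,  9.44459996e-01,
        -1.43272513e-01],
       [ 0.00000000e+00,  0.00000000e+00,  0.00000000e+00,
         1.00000000e+00]])}
```

View pics/top0.png

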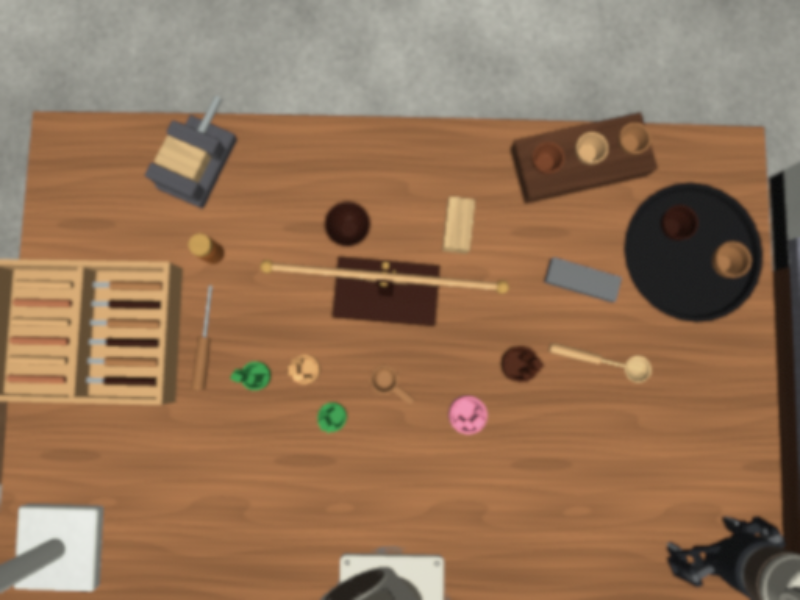

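View pics/side0.png

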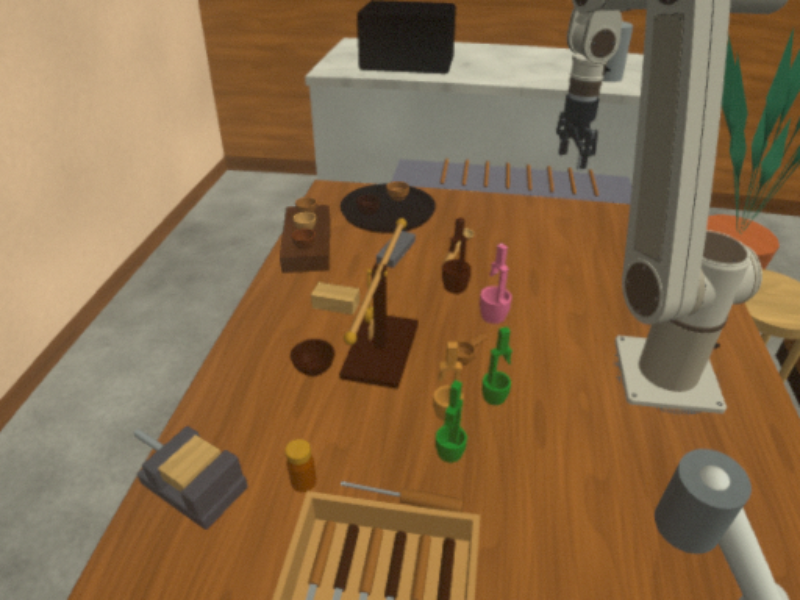

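```bash
python3 - <<'E'
from h import *
s=.64
for nm,a,b in(("ball+y",(265,267),(351,338)),("ball-y",(502,287),(402,223))):
    print(nm,tri("top",np.array(a)*s,"side",np.array(b)*s))
print("base",[atz("top",np.array(p)*s,.018).round(3) for p in((335,257),(440,265),(436,325),(332,318))])
print("post",atz("top",np.array((385,287))*s,.212))
print("large",atz("top",np.array((518,363))*s,.06),atz("side",np.array((457,275))*s,.05))
print("small",atz("top",np.array((303,369))*s,.046),atz("side",np.array((448,398))*s,.04))
for n,c in(("pink",(468,415)),("green1",(255,376)),("green2",(332,417)),("scoop",(384,380))): print(n,atz("top",np.array(c)*s,.05))
print(tri("top",np.array((543,364))*s,"side",np.array((460,222))*s))
E
```

```text
ball+y (array([0.60012384, 0.21173596, 0.2014781 ]), np.float64(0.0021402346103916395))
ball-y (array([ 0.57473885, -0.16963931,  0.20088124]), np.float64(0.002716481832069398))
base [array([0.653, 0.119, 0.018]), array([ 0.642, -0.083,  0.018]), array([ 0.526, -0.077,  0.018]), array([0.535, 0.122, 0.018])]
post [0.57102161 0.01826999 0.212     ]
large [ 0.4557046  -0.22510197  0.06      ] [ 0.4492262  -0.21171194  0.05      ]
small [0.43781797 0.16933171 0.046     ] [0.43577734 0.16721787 0.04      ]
pink [ 0.35948641 -0.13531604  0.05      ]
green1 [0.42341489 0.25641944 0.05      ]
green2 [0.35174553 0.11299647 0.05      ]
scoop [0.42047835 0.01952633 0.05      ]
(array([ 0.45338317, -0.24206063,  0.17366773]), np.float64(0.0013551715597010922))
```

```bash
cat >> h.py <<'E'
def go(x,y,z,yaw=None,o=None):
    """tool shift in cm and twist to reach world x,y,z, tool-x yaw"""
    o=o or bot.get_obs(); M=R.from_quat(o["tool_rot"]).as_matrix()
    y0=np.arctan2(M[1,0],M[0,0]); d=(np.array([x,y,z])-o["eef_pos"])@M*100
    tw=0 if yaw is None else (y0-yaw+np.pi)%(2*np.pi)-np.pi
    print("shift cm",d.round(2),"twist",round(tw,3),"yaw0",round(y0,4),"rows",max(np.linalg.norm(d)/5,abs(tw)/.15).round(1))
E
python3 -c "
from h import *
go(.45,-.22,.285,0.42)"
```

```text
shift cm [ 32.16 -11.6   -5.37] twist -0.001 yaw0 0.4188 rows 6.9
```

Emit:
send_rows --motion "-1 0 0 -5.4 0; -1 5 -1 -5.4 0; -1 10 -3 -5.4 0; -1 15 -5 -5.4 0; -1 20 -7 -5.4 0"

```text
clock: 1.1
eef_pos: [0.3498, -0.3194, 0.2856]
tool_rot: [0.978, 0.207, 0.0, 0.0]
ft_force: [-0.1, -0.3, -0.9]
grip_width: 0.0853
grasp_force: 0.0
```

Emit:
send_rows --motion "-1 5 -2 0 0; -1 9.5 -3.5 0 0; -1 12.2 -4.6 0 0; -1 12.2 -4.6 0 0; -1 12.2 -4.6 0 0"

```text
clock: 1.6
eef_pos: [0.4417, -0.2285, 0.2852]
tool_rot: [0.978, 0.209, -0.0, 0.0]
ft_force: [-0.9, -0.7, -0.3]
grip_width: 0.085
grasp_force: 0.0
```

```bash
python3 - <<'E'
from h import *
o=bot.get_obs();im=vision.camera("wrist");np.savez("w1.npz",im=im,**o)
print(o["clock"],o["eef_pos"],o["tool_rot"],o["ft_force"],o["grip_width"],o["joint_pos"].round(2))
print([(np.round(b["rect"]).tolist(),round(b["conf"],2)) for b in boxes_of("wrist","large")])
cv2.imwrite("pics/w1.png",cv2.resize(im[:,:,::-1],(800,600)))
E
```

```text
1.6 [ 0.44165701 -0.22847216  0.2851783 ] [ 9.77954895e-01  2.08815974e-01 -3.30582000e-04  4.96534445e-05] [-0.86217841 -0.693391   -0.28381689] 0.08498154459962028 [-0.48  0.22  0.12  1.47 -0.    2.24]
[([148.0, 203.0, 89.0, 80.0], 0.63)]
```

View pics/w1.png

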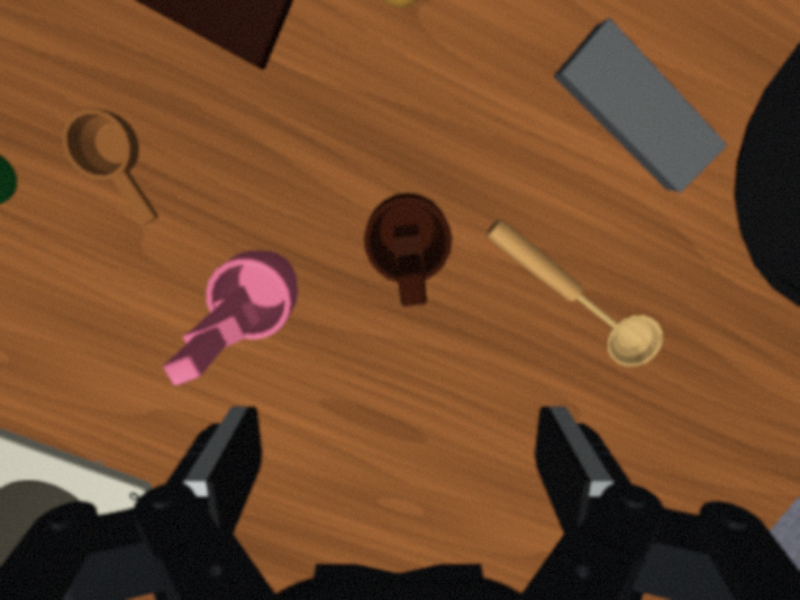

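```bash
python3 - <<'E'
from h import *
d=np.load("w1.npz");o=dict(eef_pos=d["eef_pos"],tool_rot=d["tool_rot"])
c=d["im"][110:210,210:315].astype(float)
c=np.clip((c/90)**.6*255,0,255).astype(np.uint8)
cv2.imwrite("pics/w1c.png",cv2.resize(c[:,:,::-1],(630,600),interpolation=cv2.INTER_CUBIC))
print(atz("wrist",(413/1.5625,298/1.5625),.187,o),atz("wrist",(408/1.5625,236/1.5625),.06,o))
E
```

```text
[ 0.45090782 -0.23342768  0.187     ] [ 0.45868293 -0.22987539  0.06      ]
```

View pics/w1c.png

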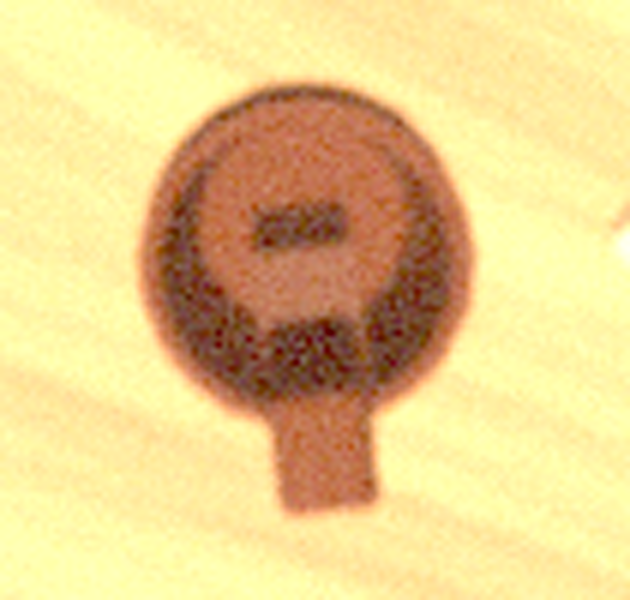

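```bash
python3 - <<'E'
from h import *
d=np.load("w1.npz");o=dict(eef_pos=d["eef_pos"],tool_rot=d["tool_rot"])
f=lambda x,y:(210+(x-.5)/6,110+(y-.5)/6)
b=atz("wrist",f(327,457),.187,o);print(b)
C=[f(270,402),f(372,402),f(378,497),f(285,513)]
C=np.array([atz("wrist",c,.187,o) for c in C]);print(C.round(4).tolist())
for i,j in((3,2),(0,3),(1,2)): v=C[j]-C[i];print(np.arctan2(v[1],v[0]),np.linalg.norm(v))
print("lip yaw",end=" ");L=[atz("wrist",f(*p),.11,o) for p in((255,250),(345,240))];v=L[0]-L[1];print(np.arctan2(v[1],v[0])-np.pi/2)
print(atz("wrist",f(308,250),.06,o))
go(b[0],b[1],.154,.585+np.pi/2)
E
```

```text
[ 0.45451821 -0.23185449  0.187     ]
[[0.4584, -0.2217, 0.187], [0.4639, -0.2341, 0.187], [0.4522, -0.2405, 0.187], [0.4449, -0.23, 0.187]]
-0.9705955966143491 0.012824020288099916
-2.5908457245118925 0.015771034426609626
-2.6420028806573295 0.01338737269581548
lip yaw 0.5321232400637288
[ 0.4581535  -0.23028632  0.06      ]
shift cm [ 1.16  0.76 13.13] twist -1.738 yaw0 0.4178 rows 11.6
```

Emit:
send_rows --motion "-1 1.2 0.8 0 -0.14; -1 1.2 0.8 0 -0.28; -1 1.2 0.8 0 -0.42; -1 1.2 0.8 0 -0.56; -1 1.2 0.8 0 -0.7"

```text
clock: 2.2
eef_pos: [0.4546, -0.2329, 0.2854]
tool_rot: [0.847, 0.532, -0.0, 0.0]
ft_force: [0.1, 0.0, 0.6]
grip_width: 0.0855
grasp_force: 0.0
```

Emit:
send_rows --motion "-1 0 0 0 -0.14; -1 0 0 0 -0.28; -1 0 0 1 -0.42; -1 0 0 3 -0.56; -1 0 0 5 -0.7"

```text
clock: 2.7
eef_pos: [0.4549, -0.2331, 0.2353]
tool_rot: [0.613, 0.79, 0.0, 0.001]
ft_force: [0.1, -0.6, -0.6]
grip_width: 0.0852
grasp_force: 0.0
```

Emit:
send_rows --motion "-1 0 0 1 -0.14; -1 0 0 3 -0.28; -1 0 0 3 -0.3; -1 0 0 3 -0.3"

```text
clock: 3.1
eef_pos: [0.4548, -0.2323, 0.2056]
tool_rot: [0.491, 0.871, -0.0, -0.0]
ft_force: [0.3, 0.2, 0.2]
grip_width: 0.0853
grasp_force: 0.0
```

```bash
python3 - <<'E'
from h import *
o=bot.get_obs();im=vision.camera("wrist");np.savez("w2.npz",im=im,**o)
print(o["clock"],o["eef_pos"],o["tool_rot"],o["ft_force"],o["joint_pos"].round(2))
im=np.clip((im/160.)**.6*255,0,255).astype(np.uint8)
cv2.imwrite("pics/w2.png",im[:,:,::-1])
go(.456,-.231,.154,2.12)
E
```

```text
3.1 [ 0.45484144 -0.23228544  0.20555837] [ 4.91300673e-01  8.70989979e-01 -8.62029307e-05 -3.11932909e-04] [0.33379681 0.20640876 0.17893065] [-0.47  0.27 -0.02  1.28 -0.    0.56]
shift cm [0.09 0.11 5.22] twist -0.005 yaw0 2.1148 rows 1.0
```

View pics/w2.png

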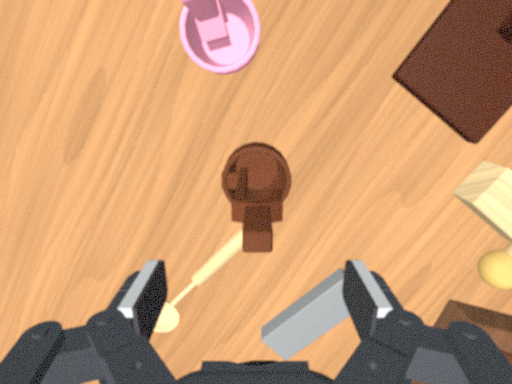

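```bash
python3 - <<'E'
from h import *
d=np.load("w2.npz");o=dict(eef_pos=d["eef_pos"],tool_rot=d["tool_rot"])
b=atz("wrist",(258,241),.187,o);print(b, atz("wrist",(257,176),.06,o));go(b[0],b[1],.154)
E
```

```text
[ 0.45509457 -0.22991222  0.187     ] [ 0.4529037  -0.22600226  0.06      ]
shift cm [0.23 0.09 5.22] twist 0 yaw0 2.1148 rows 1.0
```

Good alignment; descend and grip, then lift a little.

Emit:
send_rows --motion "-1 0.2 0.1 2.5 0; -1 0.2 0.1 5.2 0; 0 0.2 0.1 5.2 0; 1 0.2 0.1 5.2 0; 1 0.2 0.1 5.2 0"

```text
clock: 3.65
eef_pos: [0.4567, -0.2299, 0.1553]
tool_rot: [0.49, 0.872, 0.0, 0.002]
ft_force: [-0.7, 0.2, 0.5]
grip_width: 0.044
grasp_force: 0.0
```

Emit:
send_rows --motion "1 0 0 0 0; 1 0 0 0 0; 1 0 0 0 0; 1 0 0 -1 0; 1 0 0 -3 0"

```text
clock: 4.15
eef_pos: [0.4539, -0.2282, 0.182]
tool_rot: [0.489, 0.872, 0.0, -0.003]
ft_force: [-0.5, -0.6, -1.5]
grip_width: 0.017
grasp_force: 58.6
```

```bash
python3 - <<'E'
from h import *
f=[]
for i in range(4):
    vision.camera("wrist");o=bot.get_obs();f.append(o["ft_force"])
print(o["clock"],np.mean(f,0),np.std(f,0),o["grip_width"],o["grasp_force"],o["eef_pos"])
go(.50,-.07,.28,1.504)
E
```

```text
4.35 [ 0.06672124  0.040187   -1.86128411] [0.52842419 0.59335183 1.52300388] 0.01743113563944046 58.7109500169754 [ 0.45568654 -0.2291125   0.18330697]
shift cm [11.27 12.08 -9.67] twist 0.615 yaw0 2.1188 rows 4.1
```

Emit:
send_rows --motion "1 0 0 -3 0; 1 0 0 -6 0; 1 2 2 -8.7 0.1; 1 5 5 -8.7 0.2; 1 8 8 -8.7 0.32"

```text
clock: 4.85
eef_pos: [0.4824, -0.1185, 0.2702]
tool_rot: [0.625, 0.781, 0.0, 0.0]
ft_force: [0.5, 0.4, -2.1]
grip_width: 0.017
grasp_force: 59.1
```

Emit:
send_rows --motion "1 2.9 0.8 0 0.1; 1 5 1.5 0 0.2; 1 5 1.5 0 0.29; 1 5 1.5 0 0.29; 1 5 1.5 0 0.29"

```text
clock: 5.35
eef_pos: [0.485, -0.0671, 0.2694]
tool_rot: [0.728, 0.686, -0.001, -0.001]
ft_force: [0.4, -1.2, -2.6]
grip_width: 0.017
grasp_force: 59.1
```

```bash
python3 - <<'E'
from h import *
o=bot.get_obs();im=vision.camera("wrist");np.savez("w3.npz",im=im,**o)
print(o["clock"],o["eef_pos"],o["tool_rot"],o["ft_force"])
im=np.clip((im/200.)**.7*255,0,255).astype(np.uint8)
t=vision.camera("top");vision.camera("side")
for n in("top","side"):print([(np.round(b["rect"]).tolist(),round(b["conf"],2)) for b in boxes_of(n,"bar")])
cv2.imwrite("pics/w3.png",im[:,:,::-1])
P=[[.5746,-.1696,.199],[.6001,.2117,.199],[.5827,-.0489,.199]]
print(proj("wrist",P,o).round(1))
go(.5827,-.0489,.27,1.504)
E
```

```text
5.35 [ 0.48501593 -0.0670971   0.2694065 ] [ 7.28057346e-01  6.85515698e-01 -5.59553927e-04 -6.45393002e-04] [ 0.3949988  -1.17397374 -2.57207945]
[([222.0, 172.0, 107.0, 17.0], 0.59)]
[([238.0, 182.0, 41.0, 79.0], 0.69), ([214.0, 191.0, 33.0, 24.0], 0.52), ([283.0, 161.0, 23.0, 62.0], 0.25)]
[[ 368.4  317.6]
 [ 452.5 -324.5]
 [ 390.3  179.3]]
shift cm [2.47 9.6  0.01] twist 0.004 yaw0 1.5084 rows 2.0
```

View pics/w3.png

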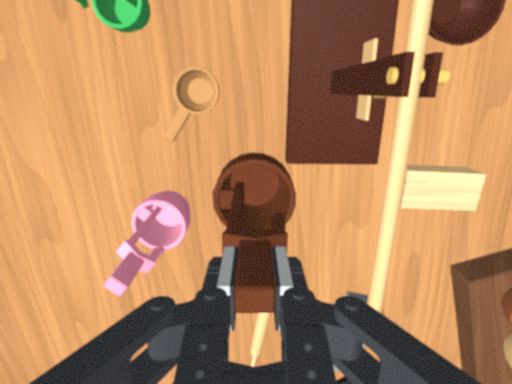

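```bash
python3 - <<'E'
from h import *
d=np.load("w3.npz");o=dict(eef_pos=d["eef_pos"],tool_rot=d["tool_rot"]);im=d["im"].astype(int)
pts=[]
for r in list(range(105,160,6))+list(range(215,285,6)):
    c0=int(421-(r-20)/6); w=im[r,c0-20:c0+20]; m=(w[:,0]>150)&(w[:,2]>90)&(w[:,1]>130)
    k=np.where(m)[0]
    if len(k)>8 and len(k)<24: pts.append(atz("wrist",(c0-20+k.mean(),r),.199,o)[:2])
pts=np.array(pts);p=np.polyfit(pts[:,1],pts[:,0],1);print(len(pts),p,np.std(pts[:,0]-np.polyval(p,pts[:,1])),np.polyval(p,[-.0489,.021,-.15]))
E
```

```text
22 [0.07008027 0.58941521] 0.00018688241933142457 [0.58598828 0.59088689 0.57890317]
```

Emit:
send_rows --motion "1 1.2 3 0 0; 1 2.4 6 0 0; 1 2.4 8.5 0 0.01; 1 2.4 9.9 0 0.01; 1 2.4 9.9 0 0.01"

```text
clock: 6.1
eef_pos: [0.5871, -0.0496, 0.2692]
tool_rot: [0.732, 0.681, -0.0, -0.0]
ft_force: [0.1, 1.1, -1.7]
grip_width: 0.017
grasp_force: 59.4
```

Emit:
send_rows --motion "1 0 0 0 0; 1 0 0 1 0; 1 0 0 2 0; 1 0 0 2.5 0; 1 0 0 2.5 0"

```text
clock: 6.6
eef_pos: [0.5845, -0.0492, 0.2439]
tool_rot: [0.732, 0.681, -0.001, -0.001]
ft_force: [-0.2, -0.1, -2.7]
grip_width: 0.017
grasp_force: 59.3
```

```bash
python3 - <<'E'
from h import *
f=[]
ims={n:vision.camera(n) for n in("side","top","wrist","wrist")}
for i in range(4): vision.camera("wrist");o=bot.get_obs();f.append(o["ft_force"])
print(o["clock"],o["eef_pos"],np.mean(f,0))
s=ims["side"][80:260,150:350];t=ims["wrist"][:,100:500]
s=cv2.resize(s,(440,396),interpolation=cv2.INTER_CUBIC);t=cv2.resize(t,(360,346))
c=np.zeros((400,800,3),np.uint8);c[:396,:440]=s;c[:346,440:]=t
cv2.imwrite("pics/c4.png",np.clip((c/200.)**.7*255,0,255).astype(np.uint8)[:,:,::-1])
E
```

```text
7.0 [ 0.58593423 -0.0492848   0.24565982] [ 0.32167341 -0.02843564 -2.06418435]
```

View pics/c4.png

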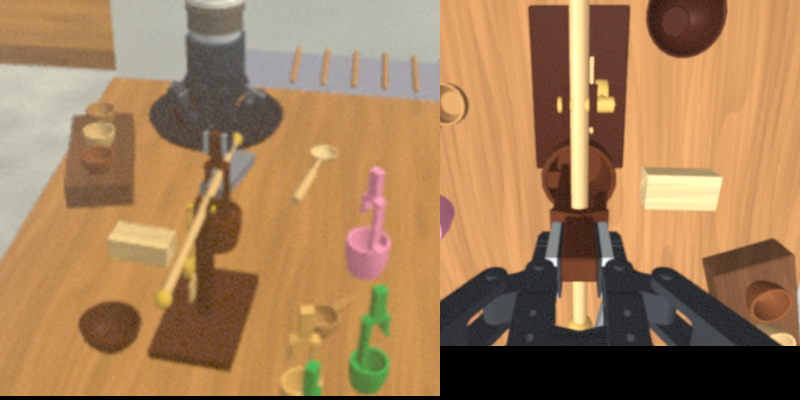

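Emit:
send_rows --motion "1 0 0 0.6 0; 1 0 0 1.2 0; 1 0 0 1.6 0; 1 0 0 1.8 0; 1 0 0 2 0"

```text
clock: 7.5
eef_pos: [0.5856, -0.0493, 0.2249]
tool_rot: [0.732, 0.681, -0.0, -0.0]
ft_force: [-0.1, 0.7, -1.9]
grip_width: 0.017
grasp_force: 59.4
```

Emit:
send_rows --motion "1 0 0 0.15 0; 1 0 0 0.3 0; 1 0 0 0.45 0; 1 0 0 0.6 0; 1 0 0 0.75 0"

```text
clock: 8.0
eef_pos: [0.5859, -0.0494, 0.2179]
tool_rot: [0.732, 0.681, 0.0, 0.0]
ft_force: [1.5, -0.1, -0.7]
grip_width: 0.0168
grasp_force: 59.4
```

```bash
cat >> h.py <<'E'
def balls(n=6):
    """mean force, pose, ball pixels in side camera vs tilt fit"""
    f=[];z=[]
    for i in range(n): im=vision.camera("side");o=bot.get_obs();f.append(o["ft_force"]);z.append(o["eef_pos"])
    print(o["clock"],"F",np.mean(f,0).round(2),"pos",np.mean(z,0).round(4),"grip",o["grip_width"],o["grasp_force"])
    return im
def save(im,fn,x0,x1,y0,y1,k):
    cv2.imwrite(fn,cv2.resize(np.clip((im[y0:y1,x0:x1]/200.)**.7*255,0,255).astype(np.uint8)[:,:,::-1],None,fx=k,fy=k,interpolation=cv2.INTER_CUBIC))
def ends(t,piv=np.array([.5885,.021,.199]),yaw=-.068):
    d=np.array([-np.sin(yaw)*np.cos(t),np.cos(yaw)*np.cos(t),np.sin(t)])
    return piv+.19*np.outer([1,-1],d)
def tilt(im):
    """match the near (+y) brass ball by template scanning tilt along its expected locus"""
    hsv=cv2.cvtColor(im,cv2.COLOR_RGB2HSV).astype(int)
    m=((hsv[...,0]>17)&(hsv[...,0]<27)&(hsv[...,1]>150)&(hsv[...,2]>110)).astype(np.uint8)
    n,l,s,c=cv2.connectedComponentsWithStats(m)
    for i in range(1,n):
        if s[i,4]>12 and 180<c[i,0]<300 and 120<c[i,1]<260: print("blob",c[i].round(1),s[i,2:5])
    for t in(-.2,-.1,0,.1,.2): print(t,proj("side",ends(t)).round(1).tolist())
E
python3 - <<'E'
from h import *
im=balls();tilt(im)
E
```

```text
8.3 F [-0.65 -0.11 -1.53] pos [ 0.5857 -0.0493  0.2177] grip 0.017009642355566554 59.42789375782013
blob [257.4 148.6] [ 4  4 13]
blob [235.8 178.2] [ 4 12 25]
blob [235.4 201. ] [ 6 22 68]
blob [223.7 208.9] [ 8  9 60]
-0.2 [[225.0, 226.5], [256.4, 133.8]]
-0.1 [[224.3, 221.9], [256.5, 138.4]]
0 [[223.9, 216.6], [256.6, 143.3]]
0.1 [[223.6, 210.7], [256.5, 148.3]]
0.2 [[223.6, 204.2], [256.3, 153.5]]
```

Emit:
send_rows --motion "1 0 0 0.12 0; 1 0 0 0.24 0; 1 0 0 0.36 0; 1 0 0 0.48 0; 1 0 0 0.55 0"

```text
clock: 8.8
eef_pos: [0.5858, -0.0492, 0.2122]
tool_rot: [0.732, 0.681, 0.0, -0.0]
ft_force: [0.3, 0.6, 0.6]
grip_width: 0.0168
grasp_force: 59.5
```

```bash
python3 - <<'E'
from h import *
im=balls(8);tilt(im)
E
```

```text
9.2 F [ 0.31  0.29 -1.14] pos [ 0.5858 -0.0493  0.2123] grip 0.017049039736550524 59.54026401042938
blob [235.6 176.4] [ 3 11 21]
blob [234.7 202.4] [ 7 26 75]
blob [223.6 202.5] [ 8 11 64]
-0.2 [[225.0, 226.5], [256.4, 133.8]]
-0.1 [[224.3, 221.9], [256.5, 138.4]]
0 [[223.9, 216.6], [256.6, 143.3]]
0.1 [[223.6, 210.7], [256.5, 148.3]]
0.2 [[223.6, 204.2], [256.3, 153.5]]
```

Emit:
send_rows --motion "1 0 0 0.04 0; 1 0 0 0.08 0; 1 0 0 0.08 0; 1 0 0 0.08 0"

```text
clock: 9.6
eef_pos: [0.5858, -0.0493, 0.212]
tool_rot: [0.732, 0.681, 0.0, 0.0]
ft_force: [-1.0, 0.6, 3.0]
grip_width: 0.017
grasp_force: 59.8
```

```bash
python3 - <<'E'
from h import *
im=balls(8);tilt(im)
E
```

```text
10.0 F [-0.87  0.1   3.79] pos [ 0.5859 -0.0493  0.212 ] grip 0.01736833200241601 60.08085072040558
blob [235.8 176.3] [ 4 10 22]
blob [224.7 200.6] [13 19 79]
blob [234.9 204.4] [ 7 14 64]
-0.2 [[225.0, 226.5], [256.4, 133.8]]
-0.1 [[224.3, 221.9], [256.5, 138.4]]
0 [[223.9, 216.6], [256.6, 143.3]]
0.1 [[223.6, 210.7], [256.5, 148.3]]
0.2 [[223.6, 204.2], [256.3, 153.5]]
```

Emit:
send_rows --motion "1 0 0 -0.03 0; 1 0 0 -0.06 0; 1 0 0 -0.06 0; 0.5 0 0 -0.06 0; 0 0 0 -0.06 0"

```text
clock: 10.5
eef_pos: [0.5853, -0.0494, 0.2113]
tool_rot: [0.732, 0.681, -0.001, -0.0]
ft_force: [1.2, 0.8, -0.1]
grip_width: 0.0346
grasp_force: 0.0
```

Emit:
send_rows --motion "0 0 0 0 0; 0 0 0 0 0; 0 0 0 -1.5 0; 0 0 0 -4 0; 0 0 0 -7 0"

```text
clock: 11.0
eef_pos: [0.5849, -0.0492, 0.2815]
tool_rot: [0.732, 0.681, -0.001, -0.001]
ft_force: [0.4, 0.3, 0.2]
grip_width: 0.0431
grasp_force: 0.0
```

```bash
python3 - <<'E'
from h import *
im=balls(3);tilt(im);o=bot.get_obs();print(o["joint_pos"].round(2))
go(.41,.17,.285,1.504)
E
```

```text
11.15 F [ 0.67 -0.45  2.11] pos [ 0.5873 -0.0495  0.2865] grip 0.0427390934332064 0.0
blob [256.1 152.9] [ 5  6 19]
blob [236.  177.6] [ 3 14 28]
blob [233.4 191.8] [ 6  8 20]
blob [223.6 202.7] [ 8 11 64]
blob [234.7 204.3] [ 6 14 57]
-0.2 [[225.0, 226.5], [256.4, 133.8]]
-0.1 [[224.3, 221.9], [256.5, 138.4]]
0 [[223.9, 216.6], [256.6, 143.3]]
0.1 [[223.6, 210.7], [256.5, 148.3]]
0.2 [[223.6, 204.2], [256.3, 153.5]]
[-0.08  0.41  0.38  1.53 -0.    1.56]
shift cm [ 20.61 -19.23  -0.15] twist -0.005 yaw0 1.4988 rows 5.6
```

Emit:
send_rows --motion "0 2 -4 0 0; 0 6 -7.5 0 0; 0 10 -10.5 0 0; 0 14 -13 0 0; 0 18 -15.5 0 0"

```text
clock: 11.65
eef_pos: [0.4421, 0.1425, 0.2809]
tool_rot: [0.732, 0.681, -0.001, -0.0]
ft_force: [0.2, -0.2, -0.5]
grip_width: 0.0426
grasp_force: 0.0
```

Emit:
send_rows --motion "0 2.5 -1 0 0; 0 2.5 -1 0 0; 0 2.5 -1 0 0; 0 2.5 -1 0 0"

```text
clock: 12.05
eef_pos: [0.436, 0.1662, 0.2815]
tool_rot: [0.732, 0.681, -0.001, 0.0]
ft_force: [0.2, 0.9, -0.1]
grip_width: 0.0427
grasp_force: 0.0
```

```bash
python3 - <<'E'
from h import *
vision.camera("wrist")
o=bot.get_obs();im=vision.camera("wrist");np.savez("w5.npz",im=im,**o)
print(o["clock"],o["eef_pos"],o["tool_rot"],o["joint_pos"].round(2))
print([(np.round(b["rect"]).tolist(),round(b["conf"],2)) for b in boxes_of("wrist","small")])
save(im,"pics/w5.png",0,512,0,384,1.56)
E
```

```text
12.1 [0.4361634  0.16602199 0.2815774 ] [ 7.32682433e-01  6.80570493e-01 -5.04462302e-04 -5.27041284e-05] [ 0.36  0.16  0.03  1.45 -0.    2.01]
[([238.0, 84.0, 48.0, 52.0], 0.84), ([256.0, 168.0, 44.0, 64.0], 0.77), ([185.0, 221.0, 62.0, 78.0], 0.62)]
```

View pics/w5.png

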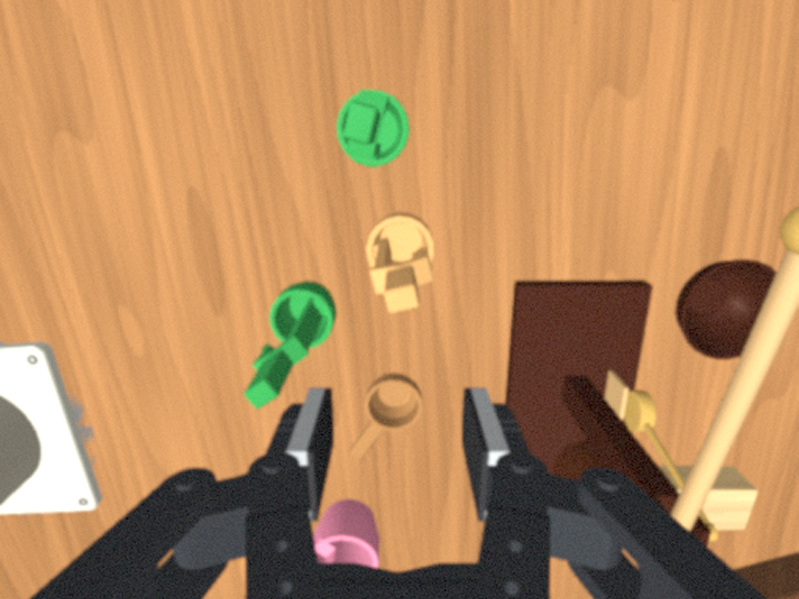

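```bash
python3 - <<'E'
from h import *
d=np.load("w5.npz");o=dict(eef_pos=d["eef_pos"],tool_rot=d["tool_rot"])
b=atz("wrist",(401/1.56,299/1.56),.172,o);print(b,atz("wrist",(400/1.56,247/1.56),.046,o))
L=[atz("wrist",np.array(p)/1.56,.172,o) for p in((391,310),(418,304))];v=L[1]-L[0];print(np.arctan2(v[1],v[0]))
go(b[0],b[1],.139,1.70,)
E
```

```text
[0.43799711 0.16774794 0.172     ] [0.43812322 0.1698223  0.046     ]
0.1576733037144364
shift cm [ 0.19  0.16 14.28] twist -0.203 yaw0 1.4967 rows 2.9
```

Emit:
send_rows --motion "0 0.2 0.15 2 -0.1; 0 0.2 0.15 5 -0.21; 0 0.2 0.15 8 -0.21; 0 0.2 0.15 11 -0.21; 0 0.2 0.15 14.2 -0.21"

```text
clock: 12.7
eef_pos: [0.4382, 0.1681, 0.1392]
tool_rot: [0.657, 0.754, 0.0, 0.0]
ft_force: [0.1, 0.8, -0.1]
grip_width: 0.0427
grasp_force: 0.0
```

Emit:
send_rows --motion "0 0 0 0 0; 0.5 0 0 0 0; 1 0 0 0 0; 1 0 0 0 0; 1 0 0 0 0"

```text
clock: 13.2
eef_pos: [0.4389, 0.1693, 0.1418]
tool_rot: [0.657, 0.754, 0.002, 0.001]
ft_force: [0.6, -1.3, 3.5]
grip_width: 0.0168
grasp_force: 59.4
```

Emit:
send_rows --motion "1 0 0 0 0; 1 0 0 -1 0; 1 0 0 -3 0; 1 0 0 -5 0; 1 0 0 -8 0"

```text
clock: 13.7
eef_pos: [0.4362, 0.1685, 0.22]
tool_rot: [0.657, 0.754, -0.002, -0.001]
ft_force: [0.1, -0.1, -0.9]
grip_width: 0.0168
grasp_force: 58.7
```

```bash
python3 - <<'E'
from h import *
balls(16)
go(.48,.15,.32,1.501)
E
```

```text
14.5 F [ 0.25 -0.14 -1.27] pos [0.4375 0.169  0.2204] grip 0.017154857665227934 58.77876698970795
shift cm [ -2.46   3.95 -10.01] twist 0.208 yaw0 1.7088 rows 2.2
```

```bash
python3 - <<'E'
from h import *
go(.51,.134,.293,1.501)
E
```

```text
shift cm [-4.46  6.7  -7.31] twist 0.208 yaw0 1.7088 rows 2.2
```

Emit:
send_rows --motion "1 0 0 -4 0; 1 -1 2 -7.3 0.07; 1 -3 5 -7.3 0.14; 1 -4.4 6.7 -7.3 0.21; 1 -4.4 6.7 -7.3 0.21"

```text
clock: 15.0
eef_pos: [0.5121, 0.1333, 0.2927]
tool_rot: [0.733, 0.68, 0.0, 0.0]
ft_force: [-1.0, 0.2, -1.6]
grip_width: 0.0173
grasp_force: 59.1
```

```bash
python3 - <<'E'
from h import *
vision.camera("wrist")
o=bot.get_obs();im=vision.camera("wrist");np.savez("w6.npz",im=im,**o)
print(o["clock"],o["eef_pos"])
save(im,"pics/w6.png",0,512,0,384,1.5)
th=.2
P=[[.5894+.0701*y,y,.199+(y-.021)*np.tan(th)] for y in(.06,.134,.18)]
print(proj("wrist",P,o).round(1)*1.5)
go(.5975,.134,.293,1.501)
E
```

```text
15.05 [0.51057843 0.13395247 0.29251659]
[[537.   416.55]
 [562.95 303.45]
 [583.35 211.65]]
shift cm [ 0.6   8.76 -0.06] twist -0.002 yaw0 1.4987 rows 1.8
```

View pics/w6.png

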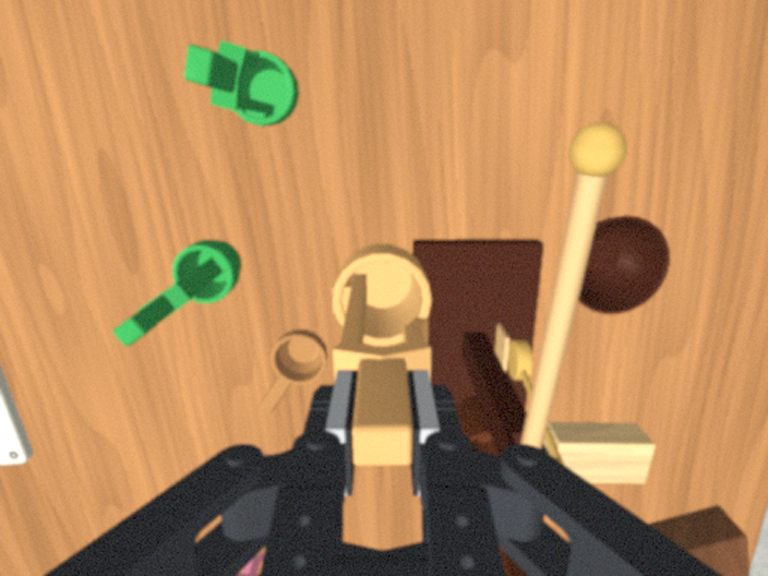

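Emit:
send_rows --motion "1 0.2 3 0 0; 1 0.4 6 0 0; 1 0.6 8.8 0 0; 1 0.6 8.8 0 0; 1 0.6 8.8 0 0"

```text
clock: 15.6
eef_pos: [0.5973, 0.1348, 0.2923]
tool_rot: [0.732, 0.682, -0.001, -0.001]
ft_force: [0.0, -0.2, -1.4]
grip_width: 0.0172
grasp_force: 59.4
```

Emit:
send_rows --motion "1 0 0 0.8 0; 1 0 0 1.8 0; 1 0 0 2.7 0; 1 0 0 3.4 0; 1 0 0 3.7 0"

```text
clock: 16.1
eef_pos: [0.5973, 0.1341, 0.2549]
tool_rot: [0.732, 0.681, -0.001, -0.001]
ft_force: [-0.5, -0.3, -0.7]
grip_width: 0.0171
grasp_force: 59.3
```

```bash
python3 - <<'E'
from h import *
im=balls(8);tilt(im)
i0=cv2.resize(cv2.imread("pics/side0.png"),(512,384),interpolation=cv2.INTER_AREA)[:,:,::-1].copy();print("initial");tilt(i0)
w=vision.camera("wrist")
c=np.zeros((384,712,3),np.uint8);c[:,:512]=w;c[:200,512:]=im[80:280,150:350]
save(c,"pics/w7.png",0,712,0,384,1.1)
E
```

```text
16.5 F [-0.01  0.01 -0.98] pos [0.5982 0.1342 0.2561] grip 0.017417206166035266 59.34888482093811
blob [227.4 194.8] [ 6  8 17]
blob [223.7 202.7] [ 9 13 73]
blob [233.6 201.8] [ 4  4 13]
-0.2 [[225.0, 226.5], [256.4, 133.8]]
-0.1 [[224.3, 221.9], [256.5, 138.4]]
0 [[223.9, 216.6], [256.6, 143.3]]
0.1 [[223.6, 210.7], [256.5, 148.3]]
0.2 [[223.6, 204.2], [256.3, 153.5]]
initial
blob [256.8 142.1] [ 6  6 25]
blob [235.9 178. ] [ 3 14 25]
blob [235.7 199.7] [ 6 13 60]
blob [223.9 215.3] [ 8  9 56]
blob [285.5 256.6] [ 3 11 14]
-0.2 [[225.0, 226.5], [256.4, 133.8]]
-0.1 [[224.3, 221.9], [256.5, 138.4]]
0 [[223.9, 216.6], [256.6, 143.3]]
0.1 [[223.6, 210.7], [256.5, 148.3]]
0.2 [[223.6, 204.2], [256.3, 153.5]]
```

View pics/w7.png

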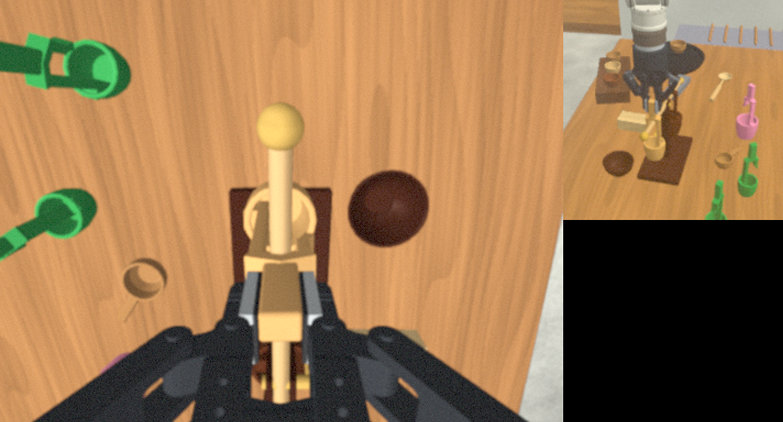

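Emit:
send_rows --motion "1 0 0 0.2 0; 1 0 0 0.4 0; 1 0 0 0.55 0; 1 0 0 0.7 0; 1 0 0 0.85 0"

```text
clock: 17.05
eef_pos: [0.5983, 0.1343, 0.2476]
tool_rot: [0.732, 0.681, 0.0, 0.0]
ft_force: [0.3, 0.4, -0.3]
grip_width: 0.017
grasp_force: 59.4
```

Emit:
send_rows --motion "1 0 0 0.15 0; 1 0 0 0.3 0; 1 0 0 0.45 0; 1 0 0 0.6 0; 1 0 0 0.75 0"

```text
clock: 17.55
eef_pos: [0.5982, 0.1343, 0.2401]
tool_rot: [0.732, 0.681, 0.0, 0.0]
ft_force: [0.5, 0.7, -0.9]
grip_width: 0.0172
grasp_force: 59.4
```

```bash
python3 - <<'E'
from h import *
im=balls(6);tilt(im)
E
```

```text
17.85 F [ 0.58 -0.09 -0.46] pos [0.5981 0.1342 0.24  ] grip 0.016780034213610868 59.43824350833893
blob [256.6 147.2] [ 6  5 21]
blob [234.1 203. ] [ 5  9 24]
blob [223.8 209.2] [ 9  9 62]
-0.2 [[225.0, 226.5], [256.4, 133.8]]
-0.1 [[224.3, 221.9], [256.5, 138.4]]
0 [[223.9, 216.6], [256.6, 143.3]]
0.1 [[223.6, 210.7], [256.5, 148.3]]
0.2 [[223.6, 204.2], [256.3, 153.5]]
```

Emit:
send_rows --motion "1 0 0 0.15 0; 1 0 0 0.3 0; 1 0 0 0.45 0; 1 0 0 0.6 0; 1 0 0 0.75 0"

```text
clock: 18.35
eef_pos: [0.5982, 0.1343, 0.2325]
tool_rot: [0.732, 0.681, 0.0, -0.0]
ft_force: [0.2, -0.6, -0.0]
grip_width: 0.0167
grasp_force: 59.4
```

Emit:
send_rows --motion "1 0 0 0.15 0; 1 0 0 0.3 0; 1 0 0 0.42 0; 1 0 0 0.42 0"

```text
clock: 18.75
eef_pos: [0.5981, 0.1342, 0.2282]
tool_rot: [0.732, 0.681, -0.0, -0.0]
ft_force: [0.7, 0.8, -0.2]
grip_width: 0.0171
grasp_force: 59.5
```

```bash
python3 - <<'E'
from h import *
im=balls(24);tilt(im)
E
```

```text
19.95 F [ 0.41  0.34 -0.05] pos [0.5982 0.1342 0.2284] grip 0.01677304677521457 59.469818472862244
blob [256.9 142.6] [ 6  6 21]
blob [233.2 200.8] [ 9  7 19]
blob [224.1 215.1] [ 9 10 65]
-0.2 [[225.0, 226.5], [256.4, 133.8]]
-0.1 [[224.3, 221.9], [256.5, 138.4]]
0 [[223.9, 216.6], [256.6, 143.3]]
0.1 [[223.6, 210.7], [256.5, 148.3]]
0.2 [[223.6, 204.2], [256.3, 153.5]]
```

```bash
python3 - <<'E'
from h import *
f=[];t=[]
for i in range(24): vision.camera("side");o=bot.get_obs();f.append(o["ft_force"]);t.append(o["tau"])
print(o["clock"],np.mean(f,0),np.std(f,0),np.mean(t,0),np.std(t,0))
E
```

```text
21.15 [ 0.34591261  0.3076779  -0.09726643] [0.55016348 0.52266844 0.60086861] [-1.16682780e-01 -4.85089190e+01  2.55640502e+01  1.28894973e-01
 -6.71712679e-02 -6.55833048e-04] [1.59349115e-02 5.78122893e-03 1.47731170e-02 1.07367307e-02
 8.49768717e-03 2.29847932e-05]
```

Emit:
send_rows --motion "0.6 0 0 0 0; 0.4 0 0 0 0; 0.2 0 0 0 0; 0 0 0 0 0; 0 0 0 0 0"

```text
clock: 21.65
eef_pos: [0.5982, 0.1342, 0.2284]
tool_rot: [0.732, 0.681, -0.0, -0.0]
ft_force: [-0.5, -0.5, 0.6]
grip_width: 0.0428
grasp_force: 0.0
```

Emit:
send_rows --motion "0 0 0 0 0; 0 0 0 0 0; 0 0 0 0 0; 0 0 0 0 0; 0 0 0 0 0"

```text
clock: 22.15
eef_pos: [0.5982, 0.1342, 0.2284]
tool_rot: [0.732, 0.681, 0.0, 0.0]
ft_force: [0.3, -0.9, -0.7]
grip_width: 0.0424
grasp_force: 0.0
```

```bash
python3 - <<'E'
from h import *
for i in range(4): im=balls(1);tilt(im)
E
```

```text
22.2 F [-0.05 -0.82 -0.12] pos [0.5982 0.1342 0.2284] grip 0.04287732216968642 0.0
blob [257.  142.6] [ 5  6 24]
blob [231.5 201.7] [ 9  6 21]
blob [224.2 215. ] [ 9 12 66]
-0.2 [[225.0, 226.5], [256.4, 133.8]]
-0.1 [[224.3, 221.9], [256.5, 138.4]]
0 [[223.9, 216.6], [256.6, 143.3]]
0.1 [[223.6, 210.7], [256.5, 148.3]]
0.2 [[223.6, 204.2], [256.3, 153.5]]
22.25 F [-1.25 -0.35  0.62] pos [0.5982 0.1342 0.2284] grip 0.04277979983121319 0.0
blob [256.9 142.5] [ 6  6 22]
blob [224.2 215. ] [10 11 66]
-0.2 [[225.0, 226.5], [256.4, 133.8]]
-0.1 [[224.3, 221.9], [256.5, 138.4]]
0 [[223.9, 216.6], [256.6, 143.3]]
0.1 [[223.6, 210.7], [256.5, 148.3]]
0.2 [[223.6, 204.2], [256.3, 153.5]]
22.3 F [ 0.45 -0.84 -0.19] pos [0.5982 0.1342 0.2284] grip 0.04256558494150452 0.0
blob [256.9 142.4] [ 6  6 22]
blob [233.7 200.1] [ 4  7 14]
blob [228.8 202.2] [ 4  9 13]
blob [224.4 215.1] [10 11 66]
-0.2 [[225.0, 226.5], [256.4, 133.8]]
-0.1 [[224.3, 221.9], [256.5, 138.4]]
0 [[223.9, 216.6], [256.6, 143.3]]
0.1 [[223.6, 210.7], [256.5, 148.3]]
0.2 [[223.6, 204.2], [256.3, 153.5]]
22.35 F [ 0.11  0.31 -0.8 ] pos [0.5982 0.1342 0.2284] grip 0.0427290383435188 0.0
blob [256.9 142.3] [ 6  6 23]
blob [232.8 200. ] [ 6  7 18]
blob [224.3 215.1] [ 9 11 67]
-0.2 [[225.0, 226.5], [256.4, 133.8]]
-0.1 [[224.3, 221.9], [256.5, 138.4]]
0 [[223.9, 216.6], [256.6, 143.3]]
0.1 [[223.6, 210.7], [256.5, 148.3]]
0.2 [[223.6, 204.2], [256.3, 153.5]]
```

Emit:
send_rows --motion "0 0 0 -1 0; 0 0 0 -2.5 0; 0 0 0 -4.5 0; 0 0 0 -7 0; 0 0 0 -9 0"

```text
clock: 22.85
eef_pos: [0.5983, 0.1343, 0.3208]
tool_rot: [0.732, 0.681, 0.001, 0.0]
ft_force: [0.0, -0.1, 0.2]
grip_width: 0.0427
grasp_force: 0.0
```

Emit:
send_rows --motion "0 0 -4 0 0; 0 0 -8 0 0; 0 0 -12 0 0; 0 0 -15 0 0; 0 0 -15 0 0"

```text
clock: 23.35
eef_pos: [0.4454, 0.1451, 0.3203]
tool_rot: [0.732, 0.682, 0.0, 0.0]
ft_force: [0.7, 0.8, 0.3]
grip_width: 0.0425
grasp_force: 0.0
```

Emit:
send_rows --motion "0 0 0 0 0; 0 0 0 0 0; 0 0 0 0 0; 0 0 0 0 0; 0 0 0 0 0"

```text
clock: 23.85
eef_pos: [0.4491, 0.1449, 0.318]
tool_rot: [0.732, 0.681, -0.0, -0.0]
ft_force: [-0.0, -0.8, -0.3]
grip_width: 0.0428
grasp_force: 0.0
```

```bash
python3 - <<'E'
from h import *
import io,contextlib
for i in range(3):
    im=balls(1)
    b=io.StringIO()
    with contextlib.redirect_stdout(b): tilt(im)
    print([l for l in b.getvalue().split("\n") if "blob" in l])
save(im,"pics/s8.png",170,330,100,270,3.5)
E
```

```text
23.9 F [-0.15  0.26 -0.59] pos [0.4489 0.1449 0.318 ] grip 0.042857879868773506 0.0
['blob [256.8 142.4] [ 6  6 24]', 'blob [235.9 175.3] [ 3  9 17]', 'blob [233.  200.2] [ 6  6 13]', 'blob [224.2 215.3] [ 9 11 66]']
23.95 F [-0.33 -0.42  0.58] pos [0.4488 0.145  0.3181] grip 0.0423457362414727 0.0
['blob [256.7 142.7] [ 6  7 25]', 'blob [235.6 175.3] [ 3  9 17]', 'blob [232.  201.3] [ 8  6 21]', 'blob [224.2 215.2] [ 9  9 64]']
24.0 F [-0.32 -0.24  0.01] pos [0.4488 0.145  0.3182] grip 0.04217138257728506 0.0
['blob [256.8 142.7] [ 6  7 26]', 'blob [235.6 175.9] [ 3  8 17]', 'blob [233.8 200.6] [ 4  5 13]', 'blob [224.3 215.5] [11 10 64]']
```

View pics/s8.png

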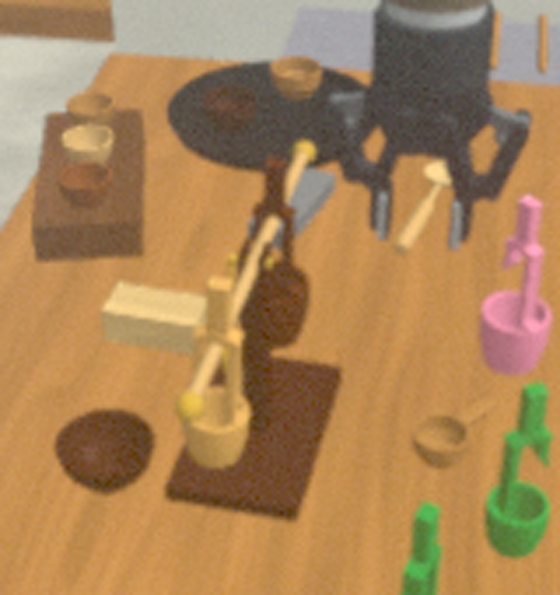

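The picture shows both dippers hanging on the bar: the dark one on the far arm and the pale one on the near arm. The end balls, at about (224, 215) and (257, 142.6) in camera pixels, are where they were when the bar was level and empty. The gripper is clear of everything, so I'm handing the job in.

```bash
python3 -c "
from h import *
print(workorder.job_done())"
```

```text
the job is handed in; nothing more can be done
None
```

I hung the large dark dipper on one arm of the bar and the small pale one on the other, and handed the job in at about 24 s; both hang free and the bar is level to about 0.01 rad by camera, with no shift along the bar needed.

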